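Loosen the jar lid and gather the tube caps in the tray's corner

TASK

The spare tube caps are to go back into their jar: first twist the jar's orange lid anticlockwise as far as its open stop and leave it sitting there. Then lift the white tray by its grey handle and tilt it so that all five purple caps slide into the corner marked green, and finish while still holding the tray like that: steady, clear of the worktop and of everything else, that corner lowest and all caps lying together on its green patch, ready for me to take. Leave the tube rack, the bottle and the timer where they stand.

Things in the scene. Friction and masses are not known exactly. Their poses are not given: they have to be found in the camera images.
- jar: storage jar, clear, 68 mm across, with an orange lid, fixed upright in a grey bench holder with a 110 mm square base plate; it cannot move. Origin: centre of the base plate's underside, on the worktop; z up is the lid's turning axis. The jar's widest part ends 70 mm above the worktop; below the lid is a 44 mm wide neck
- jar_lid (a joint): turning angle of the orange lid in rad: 0 fully closed, growing anticlockwise seen from above, up to 1.4 at the open stop. Starts between 0 and 0.2. Turns stiffly (0.12 N m), stays where it is left, does not rise, cannot come off. A white pointer line on top of the lid lies along the jar's +x at 0; a red dot on the base plate marks closed, a green dot marks the open stop
- lid_top (a point): centre of the top face of the orange lid, 106 mm above the worktop. The lid is a ribbed round disc 56 mm in diameter and 26 mm high (80 to 106 mm above the worktop); it can be gripped across the diameter at any angle
- tray: white open tray, loose, 0.32 kg or somewhat more or less, outside 220 mm (its x) by 160 mm (its y), walls 45 mm high and 4 mm thick, floor 4 mm thick. Origin: centre of its underside. The marked corner, with a green quarter-round patch of 90 mm radius on the floor and green rim, is the one at its +x +y. A grey carry handle spans it along its x over the middle: see tray_handle. Any heading is possible
- tray_handle (a point): middle of the grey handle bar, 108 mm above the tray's underside. The bar runs along the tray's x from end wall to end wall, is 14 mm thick (along the tray's y) and 24 mm high (96 to 120 mm above the underside), free beneath; it stands on 30 mm wide posts at the two end walls. Solid, takes a firm grip
- green_corner (a point): inner corner point of the marked corner at floor level: in the tray's frame 106 mm along x, 76 mm along y, 4 mm up
- cap0: purple tube cap, a loose disc 18 mm in diameter and 12 mm high, 10 g, lying in the tray. Origin: centre of its underside. Smooth: slides on the tray's floor once that slopes about 7 degrees; about 30 degrees towards the corner brings it in even along the walls
- cap1: purple tube cap, a loose disc 18 mm in diameter and 12 mm high, 10 g, lying in the tray. Origin: centre of its underside. Smooth: slides on the tray's floor once that slopes about 7 degrees; about 30 degrees towards the corner brings it in even along the walls
- cap2: purple tube cap, a loose disc 18 mm in diameter and 12 mm high, 10 g, lying in the tray. Origin: centre of its underside. Smooth: slides on the tray's floor once that slopes about 7 degrees; about 30 degrees towards the corner brings it in even along the walls
- cap3: purple tube cap, a loose disc 18 mm in diameter and 12 mm high, 10 g, lying in the tray. Origin: centre of its underside. Smooth: slides on the tray's floor once that slopes about 7 degrees; about 30 degrees towards the corner brings it in even along the walls
- cap4: purple tube cap, a loose disc 18 mm in diameter and 12 mm high, 10 g, lying in the tray. Origin: centre of its underside. Smooth: slides on the tray's floor once that slopes about 7 degrees; about 30 degrees towards the corner brings it in even along the walls
- tube_rack: bystander: white rack 60 x 140 mm with four purple-capped tubes, 100 mm high, loose. Origin: centre of its underside
- bottle: bystander: blue bottle, 56 mm in diameter, 130 mm high, loose. Origin: centre of its underside
- timer: bystander: white bench timer 60 x 75 x 30 mm, loose. Origin: centre of its underside
Not all that is in view belongs to the job. There is more than one size of the jar; the one meant has the size given above.

How it is judged:
On the way, in this order (a step that is already met when the one before it is completed fails the run):
1. the jar lid is turned to its open stop (past 1.2 rad) (value of joint jar_lid above 1.2 rad), for 0.2 s.
2. the tray is lifted clear of the worktop in the fingers (height (world z) of each of tray, green_corner above 0.03 m and contact force between tray and the fingers above 1 N), for 0.2 s.
At the end, for the whole second after the job is handed in: Fingers hold the tray, green corner over 30 mm up, touching no other object, tilted over 12 degrees with both sides sloping down over 4 degrees to that corner; all caps within 95 mm of the corner point; all at rest; lid past 1.15 rad; rack, bottle, timer within 30 mm of their places (all of step 2 and contact force between tray and jar below 0.3 N and contact force between tray and tube_rack below 0.3 N and contact force between tray and bottle below 0.3 N and contact force between tray and timer below 0.3 N and angle between green_corner's own z axis and vertical above 0.2 rad and angle between green_corner's own x axis and vertical above 1.64 rad and angle between green_corner's own y axis and vertical above 1.64 rad and distance between each of cap0, cap1, cap2, cap3, cap4 and green_corner below 0.095 m and linear speed of each of cap0, cap1, cap2, cap3, cap4, tray below 0.03 m/s and angular speed of tray below 0.15 rad/s and value of joint jar_lid above 1.15 rad and distance of each of tube_rack, bottle, timer from where it was at the start of the episode below 0.03 m); the arm keeps its last pose, push and grip.
It fails at once if the tube rack is moved more than 30 mm (distance of tube_rack from where it was at the start of the episode above 0.03 m).
It fails at once if the bottle is moved more than 30 mm (distance of bottle from where it was at the start of the episode above 0.03 m).
It fails at once if the timer is moved more than 30 mm (distance of timer from where it was at the start of the episode above 0.03 m).
It also fails if it takes over 53 s, if anything falls off the work surface, if the arm or the gripper's body presses on something with over 40 N, if the wrist force passes 120 N, or if a joint passes its speed limit or range.

ROBOT

A 7-joint arm with a two-finger parallel gripper is mounted at the origin on the work surface. World frame = base frame: x ahead of the robot, y to its left, z up, the work surface at z = 0. Lengths are in m, angles in rad, forces in N, time in s.
With the tool pointing down it reaches from about 0.35 to 0.9 m from the base axis. Payload 7.2 kg.
Tool frame: the origin (TCP) lies midway between the tips of the shut fingers; the grasp point (between the pads) lies 19 mm behind it; y points along the fingers, z is the direction in which the jaws open and shut, and the axes are right-handed (so a half turn about y gives the same grasp; the last joint's range is limited). The gripper opens to 88 mm and grips with 3 to 60 N. Pads are 20 mm wide; open, the fingers measure 115 mm over their backs; the gripper's body (75 mm by 178 mm) begins 61 mm behind the grasp point.
Start: joints at [-1.211, 0.411, -0.013, 1.596, 0.006, 1.134, -0.082], TCP at [0.259, 0.569, 0.223] pointing down, gripper open.
Joint ranges: [-2.95, 2.95], [-0.29, 1.99], [-1.47, 1.44], [0.14, 2.54], [-1.03, 4.17], [0.13, 1.85], [-2.86, 2.86]. Speed limits (rad/s): [2.39, 2.39, 3.01, 3.01, 3.14, 3.14, 3.14].

INTERFACE

Orientations are given as a rotation vector (axis times angle).
In Python, from workcell import robot gives the robot as it stands.
- The arm moves only by the tool jog_arm, never from a script. Its argument "motion" is a list of rows, each a list of 7 numbers: the turn, a rotation vector about the tool's x, y, z in rad, then the shift along the tool's x, y, z in cm, then the gripper command: -1 is shut, 1 is fully open, values between are in proportion. A call has 1 to 8 rows; each row is the pose to reach, as a shift and turn from the pose commanded when the call began, along the tool's axes at that moment; what a row does not reach only later rows make up. A row lasts 1/10 s, in which the tool goes at most 50 mm and 8.59 degrees, less where a joint would pass 70% of its speed; a pose out of reach is approached as far as the arm can. A call with a gripper value outside its range is refused whole. The fingers move at their own pace and stop on an object; "force" is the grip in N (left out, the last holds). Time passes only in rows, so rows that repeat a pose let the fingers close. It gives the time, the measured TCP pose, the force and the opening at its end, in the units of the state.
- robot.sense(): the state, without advancing time (a new reading comes with each control period).
- robot.get_image(name): name is "side" or "top" or "wrist"; returns the picture (480x640x3 uint8, red, green, blue); there is no depth.
- robot.calibration(name): a dict with "intrinsics" (3x3 intrinsics, pixels), "camera_from_world" (4x4, takes a point from world to camera coordinates). Camera axes: x right, y up, looking along -z (the intrinsics and any distortion apply to the point x, -y, -z); pixel columns grow to the right and rows downward; lengths in m; the calibration is good to about 2 mm. A picture is of the moment at which its call begins: read the wrist's pose just before it. calibration takes no time and is no camera call; for the wrist camera it gives the pose at the moment of the call.
- robot.close_job(): hands the job in, once; it reports no verdict.
Trained networks look in the newest picture that a camera, given by its name, has taken for a name from the list of things; names that differ only in an ending like _2 or _b are one class to them, and where a whole thing is asked for, a point or a joint stands for the part that bears it (a point fixed in the world has none). Each returns a list of dicts, best first, with "conf" (0 to 1); they miss things now and then, are a little off and sometimes report something else, mostly with a low value. They report only what shows in the picture. A call takes as long as a camera call. They do not tell look-alikes from the thing itself.
- robot.cut_out(name, camera): "mask" (480x640 bool, what is visible of it) and "box" ([left, top, right, bottom] in pixels, round what is visible of it).
- robot.tip_of(name, camera): "at" ([column, row] in pixels: a listed point, or the origin of a listed thing).
The state is a dict: "time": time; "joint_pos": joint angles; "joint_vel": joint speeds; "effort": joint torques, N m; "eef_pos": TCP position; "eef_rot": TCP orientation; "contact_force": force on the tool from outside, world axes, zero at the start; "ft_torque": the same for the moment, N m; "gripper_width": opening from 0.0 (shut) to 1.0 (fully open).
Only numpy, scipy, OpenCV 4.12 (cv2) and the standard library are available. Lean on these libraries where they do the work, as an engineer would, in place of code of your own. Each camera call takes 0.05 s, during which the arm holds its last target.

## Working session

There is one attempt and no reset: what is moved stays moved. The work goes in short steps, Python scripts to look and compute and a tool call to move; the robot and the scene stay as the last step left them, time stands still between calls to the robot, and variables do not carry over. Pictures are saved under pics/ and viewed, and the job is handed in when it is done.

Besides the shell and the picture viewer there is one more tool, called after "Call:" by a JSON object that holds its "fn" and its "kwargs", one argument or row to a line. jog_arm: Moves the arm, as the interface text tells. Its arguments: {"type":"object","properties":{"motion":{"type":"array","items":{"type":"array","items":{"type":"number"}}},"force":{"type":"number"}},"required":["motion"]}

```bash
ls; mkdir -p pics; python3 - <<'E'
from workcell import robot
import cv2,json,numpy as np
print(robot.sense())
for n in ["top","side"]:
    im=robot.get_image(n); cv2.imwrite(f"pics/{n}0.png",im[:,:,::-1])
    print(n,robot.calibration(n))
for c in ["top","side"]:
  for k in ["jar","lid_top","tray","tray_handle","green_corner","tube_rack","bottle","timer"]:
    print(c,k,[(round(d["conf"],2),np.round(d["at"])) for d in robot.tip_of(k,c)])
E
```

```text
pics
{'time': 0.0, 'joint_pos': array([-1.21119775,  0.41186513, -0.01272698,  1.59704032,  0.00560042,
        1.134338  , -0.08219806]), 'joint_vel': array([ 0.00067318,  0.00018899,  0.00050662,  0.00188008,  0.00183385,
        0.00031746, -0.00082941]), 'effort': array([ 9.99810545e-04, -5.87956595e+01,  6.42797146e-01, -2.91081083e+01,
       -5.36120567e-02,  1.82484771e-02,  1.31431352e-04]), 'eef_pos': array([0.25910898, 0.56818843, 0.22183221]), 'eef_rot': array([-1.54623779,  0.33575597, -0.33538442]), 'contact_force': array([-0.61766425, -0.43230281,  0.994209  ]), 'ft_torque': array([ 0.00611349,  0.01114524, -0.03118497]), 'gripper_width': 0.9963261054937085}
top {'intrinsics': array([[610.44128019,   0.        , 315.59125905],
       [  0.        , 610.44128019, 244.25546271],
       [  0.        ,   0.        ,   1.        ]]), 'camera_from_world': array([[ 0.00469947, -0.9999869 ,  0.00202888,  0.01317122],
       [ 0.9816495 ,  0.00500006,  0.19062861, -0.60618976],
       [-0.19063625,  0.0010958 ,  0.98166013, -1.0799257 ],
       [ 0.        ,  0.        ,  0.   
[... 734 characters left out ...]
[(0.82, array([164., 314.])), (0.22, array([224., 245.]))]
top tube_rack [(0.82, array([325., 170.]))]
top bottle [(0.87, array([326., 232.])), (0.52, array([200., 261.]))]
top timer [(0.71, array([322., 345.])), (0.65, array([475., 263.]))]
side jar [(0.96, array([331., 218.])), (0.9, array([412., 243.])), (0.31, array([311., 272.]))]
side lid_top [(0.88, array([420., 202.])), (0.68, array([329., 160.]))]
side tray [(0.76, array([246., 342.]))]
side tray_handle [(0.72, array([239., 299.]))]
side green_corner [(0.62, array([235., 409.]))]
side tube_rack [(0.6, array([267., 249.])), (0.52, array([244., 343.]))]
side bottle [(0.92, array([309., 271.]))]
side timer [(0.64, array([384., 334.]))]
```

View pics/top0.png

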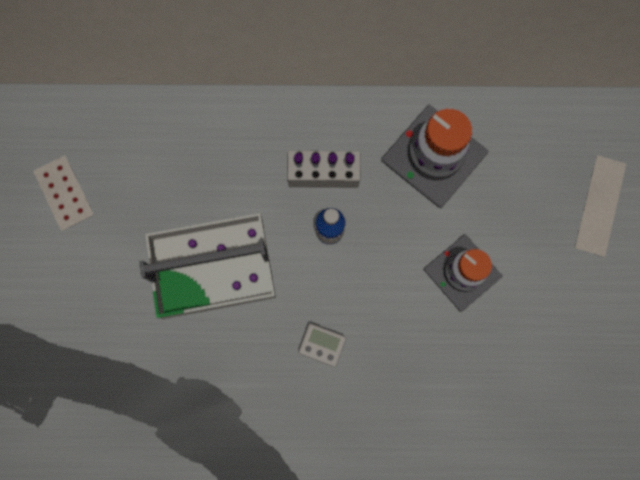

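View pics/side0.png

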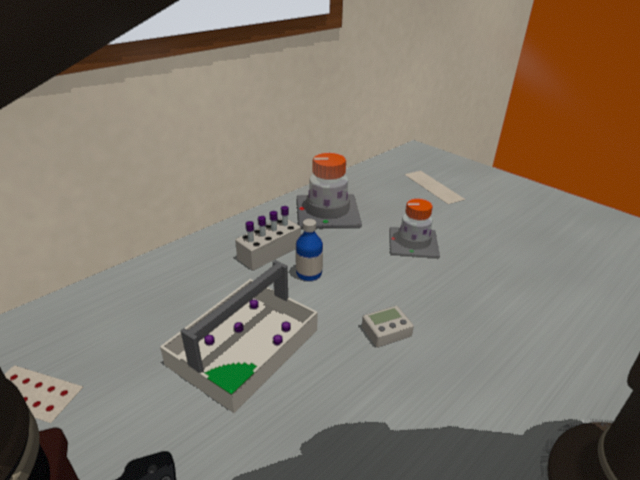

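The job's jar is the smaller one, at about (462,272) in the top picture. Its plate diagonal of about 78 px comes to about 110 mm a side. The tray is on the left with its green corner at about (160,312). The bottle (330,222), rack (323,168) and timer (322,344) stand between them.

```bash
cat > h.py <<'E'
import numpy as np,cv2
from scipy.optimize import least_squares
from scipy.spatial.transform import Rotation as R
from workcell import robot
def cal(n):
    c=robot.calibration(n); return c["intrinsics"],c["camera_from_world"]
def proj(P,n):
    K,T=cal(n) if isinstance(n,str) else n
    p=np.atleast_2d(P)@T[:3,:3].T+T[:3,3]; p=p*[1,-1,-1]
    q=p@K.T; return q[:,:2]/q[:,2:]
def back(uv,z,n):
    K,T=cal(n) if isinstance(n,str) else n
    uv=np.atleast_2d(uv); d=np.c_[uv,np.ones(len(uv))]@np.linalg.inv(K).T*[1,-1,-1]
    d=d@T[:3,:3]; c=-T[:3,:3].T@T[:3,3]
    s=(z-c[2])/d[:,2]; return c+d*s[:,None]
def save(im,n,crop=None,k=1):
    if crop: im=im[crop[1]:crop[3],crop[0]:crop[2]]
    im=cv2.resize(im,None,fx=k,fy=k,interpolation=cv2.INTER_NEAREST)
    cv2.imwrite(f"pics/{n}.png",im[:,:,::-1])
E
python3 - <<'E'
from h import *
t=cv2.imread("pics/top0.png")[:,:,::-1]
save(t,"tray_c",(130,195,290,335),5); save(t,"jar_c",(410,220,520,320),6)
for nm,uv,z in [("lidtop",(477,263),.106),("jarbase",(462,274),0),("handle",(201,260),.108),("green",(164,314),.004),("tray",(215,265),0),("biglid",(452,129),.16),("rack",(325,170),0),("bottle",(326,232),0),("timer",(322,345),0)]:
    print(nm,back(uv,z,"top"))
for nm,uv,z in [("lidtop",(420,202),.106),("jarbase",(412,243),0),("handle",(239,299),.108),("green",(235,409),.004),("tray",(246,342),0),("bottle",(309,271),0)]:
    print(nm,back(uv,z,"side"))
E
```

```text
lidtop [[ 0.56441443 -0.27052634  0.106     ]]
jarbase [[ 0.55997328 -0.26888496  0.        ]]
handle [[0.56701037 0.21912428 0.108     ]]
green [[0.47935915 0.30524976 0.004     ]]
tray [[0.57526903 0.21186565 0.        ]]
biglid [[ 0.79425492 -0.22288549  0.16      ]]
rack [[ 0.76953154 -0.00211847  0.        ]]
bottle [[ 0.64213355 -0.00431254  0.        ]]
timer [[0.42241092 0.00297334 0.        ]]
lidtop [[ 0.56786734 -0.27685548  0.106     ]]
jarbase [[ 0.56649778 -0.26859944  0.        ]]
handle [[0.57200658 0.21438559 0.108     ]]
green [[0.47195823 0.3048773  0.004     ]]
tray [[0.5760756  0.20695306 0.        ]]
bottle [[ 0.65169543 -0.01711423  0.        ]]
```

View pics/tray_c.png

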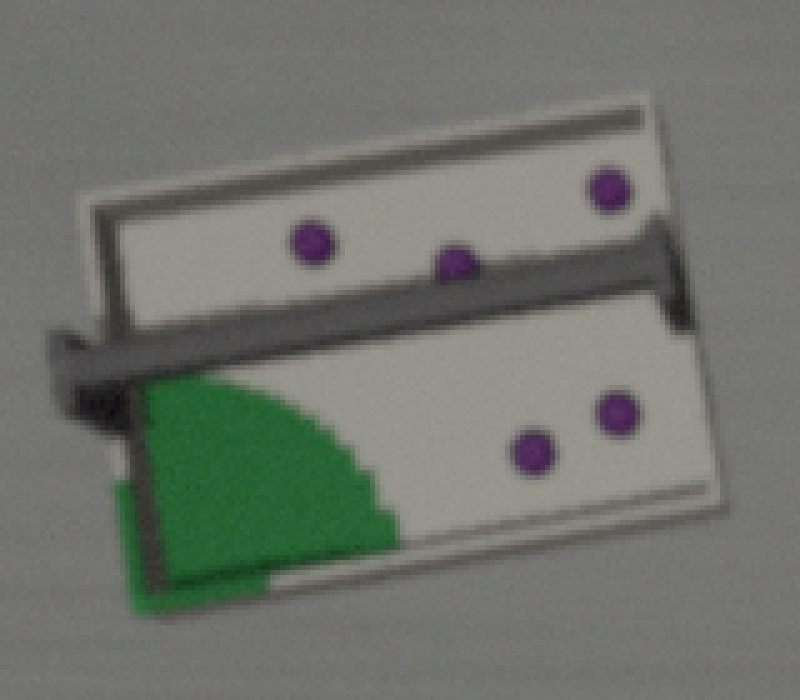

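View pics/jar_c.png

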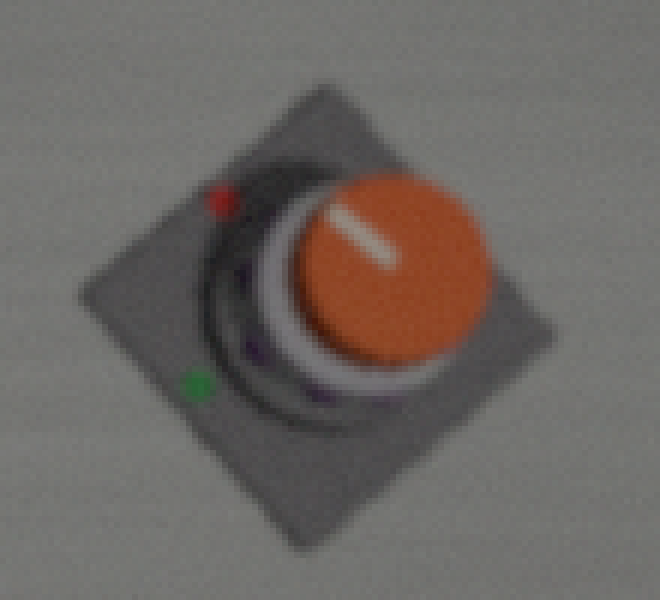

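```bash
python3 - <<'E'
from h import *
px=np.array([(80,193),(655,92),(730,512),(135,612)])/5+[130,195]
T=np.array([(.11,-.08),(-.11,-.08),(-.11,.08),(.11,.08)])
W=back(px,.045,"top"); print(W)
def f(p): c,s=np.cos(p[2]),np.sin(p[2]); return (T@np.array([[c,s],[-s,c]])+p[:2]-W[:,:2]).ravel()
r=least_squares(f,[.57,.21,1.5]); print(r.x,r.fun*1000)
yaw=r.x[2];x=np.array([np.cos(yaw),np.sin(yaw)]);y=np.array([-x[1],x[0]])
print("green corner",r.x[:2]+.106*x+.076*y)
# handle bar ends in pic: top-left and right
for u in [(60,355),(660,250)]: print(back(np.array(u)/5+[130,195],.12,"top"))
pj=np.array([(325,85),(80,293),(302,552),(557,330)])/6+[410,220]
B=back(pj,.01,"top");print("plate",B,B.mean(0),[np.linalg.norm(B[i]-B[i-1]) for i in range(4)])
L=back(np.array([(395,268),(335,213),(298,268),(492,268)])/6+[410,220],.106,"top");print("lid",L,np.linalg.norm(L[2]-L[3]))
d=L[1]-L[0];print("pointer ang",np.degrees(np.arctan2(d[1],d[0])))
c=B.mean(0)
for n,u in [("red",(222,203)),("green",(198,387))]:
  q=back(np.array(u)/6+[410,220],.01,"top")[0]-c; print(n,np.degrees(np.arctan2(q[1],q[0])))
ws=[[.42,0,0]]
S=robot.sense();print(R.from_rotvec(S["eef_rot"]).as_matrix().round(3))
E
```

```text
[[0.62760417 0.33710267 0.045     ]
 [0.6680524  0.1204074  0.045     ]
 [0.50789358 0.08909929 0.045     ]
 [0.4698962  0.30774544 0.045     ]]
[0.56836159 0.2135887  1.75265457] [-0.45615523 -0.85934934 -1.11574589 -0.53612188  1.68158321  1.83478981
 -0.10968209 -0.43931859]
green corner [0.47444399 0.30409552]
[[0.55385966 0.31954759 0.12      ]]
[[0.5923198 0.1105683 0.12     ]]
plate [[ 0.63704084 -0.27390347  0.01      ]
 [ 0.56821635 -0.1921695   0.01      ]
 [ 0.48543449 -0.26027496  0.01      ]
 [ 0.55696761 -0.34511691  0.01      ]] [ 0.56191482 -0.26786621  0.01      ] [np.float64(0.10715911364407758), np.float64(0.10685154473309631), np.float64(0.10719696899003502), np.float64(0.11097361825740445)]
lid [[ 0.56140851 -0.26831811  0.106     ]
 [ 0.57783295 -0.25126237  0.106     ]
 [ 0.56126433 -0.2396178   0.106     ]
 [ 0.5615527  -0.29702154  0.106     ]] 0.057404472531318224
pointer ang 46.08022678685403
red 38.80548664952728
green 121.69125331536213
[[ 0.91  -0.     0.415]
 [-0.415  0.     0.91 ]
 [-0.    -1.     0.   ]]
```

Lid centre is at about (0.562,-0.268), with the pointer at 46°. The tray is at (0.568,0.214) with yaw 100.4°. First I'll go above the jar with the jaws at -65°.

```bash
cat >> h.py <<'E'
def Rdown(head_deg):
    h=np.radians(head_deg); z=np.array([np.cos(h),np.sin(h),0]);y=np.array([0,0,-1.]);return np.c_[np.cross(y,z),y,z]
def row(pos,Rt,show=True):
    S=robot.sense();R0=R.from_rotvec(S["eef_rot"]).as_matrix()
    t=R.from_matrix(R0.T@Rt).as_rotvec(); d=R0.T@(np.array(pos)-S["eef_pos"])*100
    print("turn",t.round(3),"shift cm",d.round(2)); return t,d
def st():
    S=robot.sense();M=R.from_rotvec(S["eef_rot"]).as_matrix()
    print("t",round(S["time"],2),"tcp",S["eef_pos"].round(4),"y",M[:,1].round(3),"z",M[:,2].round(3),"head",round(np.degrees(np.arctan2(M[1,2],M[0,2])),1),"F",S["contact_force"].round(1),"T",S["ft_torque"].round(2),"w",round(S["gripper_width"],3),"q",S["joint_pos"].round(2))
E
python3 -c "
from h import *
row([.5615,-.268,.22],Rdown(-65)); row([.45,.1,.24],Rdown(0))"
```

```text
turn [ 0.     2.278 -0.   ] shift cm [ 62.21   0.26 -63.59]
turn [-0.     1.143 -0.   ] shift cm [ 36.8   -1.74 -34.73]
```

Call:
{"fn": "jog_arm", "kwargs": {
  "motion": [
    [0, 0.15, 0, 3.4, 0, -3.4, 1],
    [0, 0.3, 0, 6.8, 0, -6.9, 1],
    [0, 0.45, 0, 10.2, 0, -10.4, 1],
    [0, 0.6, 0, 13.6, 0, -13.9, 1],
    [0, 0.75, 0, 17, 0, -17.4, 1],
    [0, 0.9, 0, 20.4, 0, -20.9, 1],
    [0, 1.05, 0, 23.8, 0, -24.3, 1],
    [0, 1.2, 0, 27.2, 0, -27.8, 1]
  ]
}}

```text
time: 1.7
eef_pos: [0.3919, 0.2011, 0.223]
eef_rot: [-1.178, 1.255, -1.255]
contact_force: [0.3, 0.6, 0.2]
gripper_width: 1.002
```

Call:
{"fn": "jog_arm", "kwargs": {
  "motion": [
    [0, 0.13, 0, 3.4, 0, 0, 1]
  ]
}}

```text
time: 1.8
eef_pos: [0.3912, 0.1659, 0.223]
eef_rot: [-1.108, 1.351, -1.353]
contact_force: [-0.2, 0.0, 0.2]
gripper_width: 0.998
```

```bash
python3 -c "
from h import *
st();row([.5615,-.268,.2],Rdown(-65))"
```

```text
t 1.8 tcp [0.3912 0.1659 0.223 ] y [ 0.002  0.    -1.   ] z [ 0.981 -0.195  0.001] head -11.2 F [-0.2  0.   0.2] T [-0.05  0.04  0.01] w 0.998 q [-0.88  0.05  0.38  2.07 -0.02  1.02 -0.68]
turn [-0.001  0.938 -0.001] shift cm [39.24  2.32 25.17]
```

Call:
{"fn": "jog_arm", "kwargs": {
  "motion": [
    [0, 0.12, 0, 4, 0, 2.5, 1],
    [0, 0.25, 0, 8, 0.3, 5.1, 1],
    [0, 0.37, 0, 12, 0.6, 7.7, 1],
    [0, 0.49, 0, 16, 0.9, 10.3, 1],
    [0, 0.61, 0, 20, 1.2, 12.8, 1],
    [0, 0.73, 0, 24, 1.4, 15.4, 1],
    [0, 0.84, 0, 28, 1.6, 18, 1],
    [0, 0.94, 0, 32, 1.9, 20.5, 1]
  ]
}}

```text
time: 2.6
eef_pos: [0.5324, -0.1853, 0.2039]
eef_rot: [-0.441, 1.977, -1.977]
contact_force: [0.0, 1.0, 1.6]
gripper_width: 1.001
```

```bash
python3 -c "
from h import *
st();row([.5615,-.268,.17],Rdown(-65))"
```

```text
t 2.6 tcp [ 0.5324 -0.1853  0.2039] y [ 0.001  0.    -1.   ] z [ 0.426 -0.905  0.   ] head -64.8 F [0.  1.  1.6] T [-0.    0.05  0.01] w 1.001 q [-0.32  0.39  0.75  1.81 -0.3   1.06 -0.59]
turn [-0.     0.004 -0.001] shift cm [0.89 3.39 8.72]
```

Call:
{"fn": "jog_arm", "kwargs": {
  "motion": [
    [0, 0, 0, 0.4, 1.6, 4.4, 1],
    [0, 0, 0, 0.9, 3.4, 8.7, 1],
    [0, 0, 0, 0.9, 3.4, 8.7, 1],
    [0, 0, 0, 0.9, 3.4, 8.7, 1]
  ]
}}

```text
time: 3.0
eef_pos: [0.56, -0.2671, 0.1688]
eef_rot: [-0.446, 1.978, -1.977]
contact_force: [0.5, 0.8, 0.4]
gripper_width: 1.001
```

```bash
python3 -c "
from h import *
st()
c=cal('wrist'); im=robot.get_image('wrist'); 
print(proj([.5615,-.268,.106],c)); d=robot.tip_of('lid_top','wrist'); print([(e['conf'],e['at'],back(e['at'],.106,c)) for e in d])
for e in robot.cut_out('jar_lid','wrist')[:1]: print(e['box'])
save(im,'w1')
save(robot.get_image('side'),'s1')
row([.5615,-.268,.079],Rdown(-65))"
```

```text
t 3.0 tcp [ 0.56   -0.2671  0.1688] y [-0.002 -0.    -1.   ] z [ 0.427 -0.904 -0.001] head -64.7 F [0.5 0.8 0.4] T [0.05 0.12 0.01] w 1.001 q [-0.13  0.53  0.71  1.7  -0.39  1.06 -0.42]
[[328.57554668 257.50450081]]
[(0.55, [328.5, 259.4], array([[ 0.56037732, -0.26848058,  0.106     ]]))]
[284.3, 201.7, 375.8, 298.8]
turn [ 0.     0.01  -0.002] shift cm [0.15 9.14 0.34]
```

View pics/w1.png

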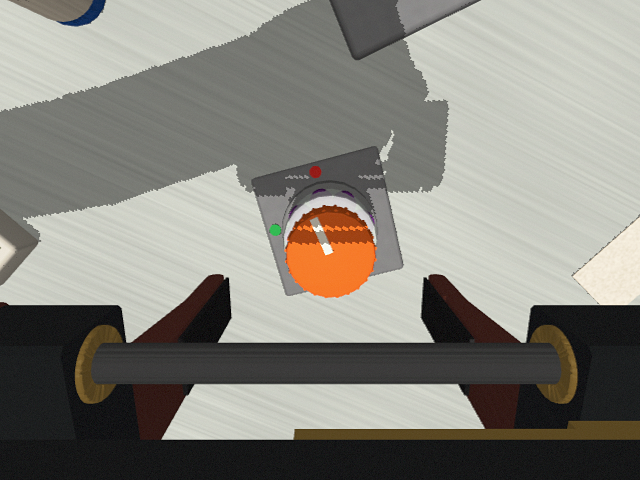

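View pics/s1.png

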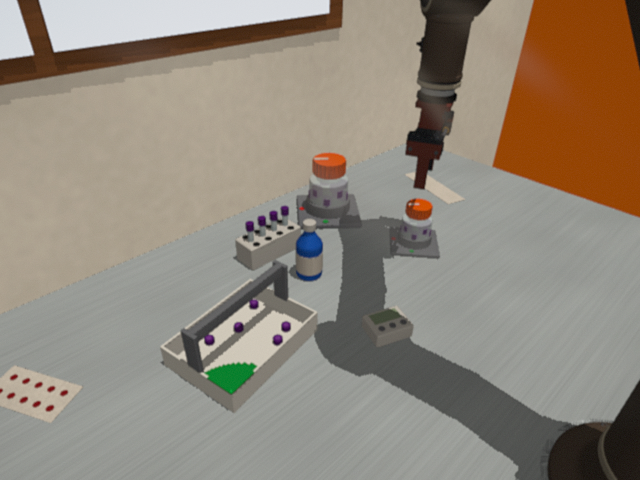

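The wrist view shows the lid at about (330,252), against a prediction of (329,257). It's centred between the jaws at columns 230–425. I'll descend and grip.

Call:
{"fn": "jog_arm", "kwargs": {
  "motion": [
    [0, 0, 0, 0.1, 2.5, 0.2, 1],
    [0, 0, 0, 0.1, 5, 0.2, 1],
    [0, 0, 0, 0.1, 7.5, 0.2, 1],
    [0, 0, 0, 0.1, 9, 0.2, 1],
    [0, 0, 0, 0.1, 9, 0.2, 1],
    [0, 0, 0, 0.1, 9, 0.2, 1]
  ]
}}

```text
time: 3.8
eef_pos: [0.5612, -0.268, 0.0806]
eef_rot: [-0.445, 1.974, -1.975]
contact_force: [0.1, -0.2, 0.2]
gripper_width: 0.998
```

Call:
{"fn": "jog_arm", "kwargs": {
  "motion": [
    [0, 0, 0, 0, 0, 0, -1],
    [0, 0, 0, 0, 0, 0, -1],
    [0, 0, 0, 0, 0, 0, -1],
    [0, 0, 0, 0, 0, 0, -1],
    [0, 0, 0, 0, 0, 0, -1],
    [0, 0, 0, 0, 0, 0, -1]
  ],
  "force": 35
}}

```text
time: 4.4
eef_pos: [0.5614, -0.2695, 0.0802]
eef_rot: [-0.444, 1.973, -1.978]
contact_force: [3.4, -4.2, -1.0]
gripper_width: 0.63
```

```bash
python3 -c "
from h import *
st()"
```

```text
t 4.4 tcp [ 0.5614 -0.2695  0.0802] y [ 0.002 -0.002 -1.   ] z [ 0.429 -0.903  0.003] head -64.6 F [ 3.4 -4.2 -1. ] T [-0.84 -0.5  -0.01] w 0.63 q [-0.08  0.63  0.64  1.77 -0.47  0.89 -0.35]
```

Call:
{"fn": "jog_arm", "kwargs": {
  "motion": [
    [0, -0.08, 0, 0, 0, 0, -1],
    [0, -0.18, 0, 0, 0, 0, -1],
    [0, -0.28, 0, 0, 0, 0, -1],
    [0, -0.38, 0, 0, 0, 0, -1],
    [0, -0.48, 0, 0, 0, 0, -1],
    [0, -0.58, 0, 0, 0, 0, -1],
    [0, -0.66, 0, 0, 0, 0, -1],
    [0, -0.7, 0, 0, 0, 0, -1]
  ]
}}

```text
time: 5.2
eef_pos: [0.562, -0.2702, 0.0802]
eef_rot: [-0.976, 1.511, -1.519]
contact_force: [6.6, -5.9, -2.7]
gripper_width: 0.631
```

```bash
python3 -c "
from h import *
st()"
```

```text
t 5.2 tcp [ 0.562  -0.2702  0.0802] y [ 0.003 -0.003 -1.   ] z [ 0.911 -0.412  0.004] head -24.4 F [ 6.6 -5.9 -2.7] T [-1.28 -0.96 -0.11] w 0.631 q [ 0.05  0.59  0.46  1.76 -0.33  0.86  0.23]
```

Call:
{"fn": "jog_arm", "kwargs": {
  "motion": [
    [0, -0.08, 0, 0, 0, 0, -1],
    [0, -0.18, 0, 0, 0, 0, -1],
    [0, -0.28, 0, 0, 0, 0, -1],
    [0, -0.38, 0, 0, 0, 0, -1],
    [0, -0.48, 0, 0, 0, 0, -1],
    [0, -0.56, 0, 0, 0, 0, -1],
    [0, -0.62, 0, 0, 0, 0, -1],
    [0, -0.64, 0, 0, 0, 0, -1]
  ]
}}

```text
time: 6.0
eef_pos: [0.5626, -0.2684, 0.0803]
eef_rot: [-1.3, 1.048, -1.053]
contact_force: [5.5, 4.3, -0.5]
gripper_width: 0.631
```

```bash
python3 -c "
from h import *
st()"
```

```text
t 6.0 tcp [ 0.5626 -0.2684  0.0803] y [ 0.004 -0.    -1.   ] z [0.977 0.211 0.004] head 12.2 F [ 5.5  4.3 -0.5] T [ 0.9  -1.18 -0.96] w 0.631 q [ 0.16  0.57  0.29  1.75 -0.21  0.85  0.76]
```

The turning moment rose to 0.96 N m against 0.12 normally, so the lid is at its stop. I'll release and rise.

Call:
{"fn": "jog_arm", "kwargs": {
  "motion": [
    [0, 0.02, 0, 0, 0, 0, -1],
    [0, 0.03, 0, 0, 0, 0, 1],
    [0, 0.03, 0, 0, 0, 0, 1],
    [0, 0.03, 0, 0, 0, 0, 1],
    [0, 0.03, 0, 0, 0, 0, 1],
    [0, 0.03, 0, 0, -4, 0, 1],
    [0, 0.03, 0, 0, -8.5, 0, 1],
    [0, 0.03, 0, 0, -13, 0, 1]
  ]
}}

```text
time: 6.8
eef_pos: [0.56, -0.2681, 0.2107]
eef_rot: [-1.291, 1.075, -1.072]
contact_force: [1.6, 0.4, -0.7]
gripper_width: 1.0
```

```bash
python3 -c "
from h import *
st()
c=cal('wrist');im=robot.get_image('wrist');save(im,'w2')
row([.568,.2136,.24],Rdown(10.4));row([.568,.2136,.24],Rdown(190.4))"
```

```text
t 6.8 tcp [ 0.56   -0.2681  0.2107] y [-0.002  0.    -1.   ] z [ 0.983  0.182 -0.001] head 10.5 F [ 1.6  0.4 -0.7] T [-0.05  0.04 -0.02] w 1.0 q [ 0.12  0.42  0.34  1.64 -0.16  1.11  0.69]
turn [-0.008  0.001  0.005] shift cm [-47.46  -2.24   9.27]
turn [ 0.007 -3.141  0.013] shift cm [-47.46  -2.24   9.27]
```

View pics/w2.png

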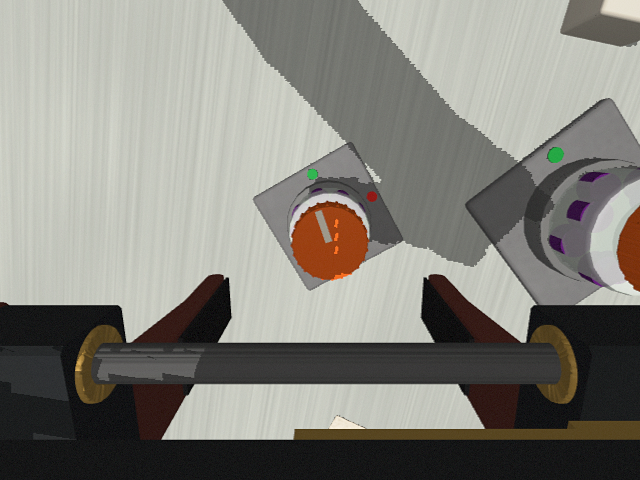

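The pointer (319,211) now aims at the green dot (312,174), so the lid is open. Jaw heading already suits the handle, so I'll shift over to the tray.

Call:
{"fn": "jog_arm", "kwargs": {
  "motion": [
    [0, 0, 0, -4, -0.5, 0.8, 1],
    [0, 0, 0, -8.8, -1, 1.7, 1],
    [0, 0, 0, -13.6, -1.5, 2.6, 1],
    [0, 0, 0, -18.4, -2, 3.5, 1],
    [0, 0, 0, -23.2, -2, 4.5, 1],
    [0, 0, 0, -28, -2, 5.5, 1],
    [0, 0, 0, -32.8, -2, 6.4, 1],
    [0, 0, 0, -37.5, -2, 7.3, 1]
  ]
}}

```text
time: 7.65
eef_pos: [0.5637, 0.1157, 0.2296]
eef_rot: [-1.29, 1.073, -1.073]
contact_force: [0.1, -0.2, -0.8]
gripper_width: 1.001
```

Call:
{"fn": "jog_arm", "kwargs": {
  "motion": [
    [0, 0, 0, -4, 0, 0.8, 1],
    [0, 0, 0, -8, 0, 1.6, 1],
    [0, 0, 0, -9.9, 0, 2, 1],
    [0, 0, 0, -9.9, 0, 2, 1],
    [0, 0, 0, -9.9, 0, 2, 1]
  ]
}}

```text
time: 8.15
eef_pos: [0.5657, 0.214, 0.2292]
eef_rot: [-1.291, 1.073, -1.074]
contact_force: [0.1, -1.2, 0.9]
gripper_width: 1.003
```

```bash
python3 -c "
from h import *
st()
c=cal('wrist');im=robot.get_image('wrist');save(im,'w3')
u=np.array([np.cos(1.7527),np.sin(1.7527),0])
print(proj(np.array([.568,.2136,.12])+np.outer([-.09,0,.09],u),c)); print([(e['conf'],e['at'],back(e['at'],.108,c)) for e in robot.tip_of('tray_handle','wrist')])
row([.568,.2136,.16],Rdown(10.4))
ti=robot.get_image('top');save(ti,'t3')"
```

```text
t 8.15 tcp [0.5657 0.214  0.2292] y [-0.001 -0.001 -1.   ] z [ 0.983  0.182 -0.001] head 10.5 F [ 0.1 -1.2  0.9] T [-0.07  0.01  0.01] w 1.003 q [-0.57  0.37  0.17  1.65 -0.07  1.13 -0.2 ]
[[328.37686231 351.83301517]
 [328.6805119  242.10776793]
 [329.03647219 113.47979289]]
[(0.69, [333.8, 232.7], array([[0.57110723, 0.21866869, 0.108     ]]))]
turn [ 0.    -0.001  0.001] shift cm [-0.06  6.96  0.2 ]
```

View pics/w3.png

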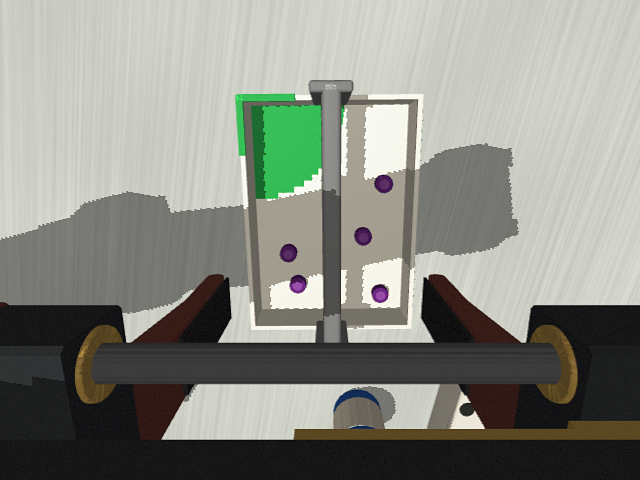

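The wrist view shows the bar at column 331, about 2 mm to the right of the prediction, with five caps in the tray. I'll descend with that correction and grip firmly.

Call:
{"fn": "jog_arm", "kwargs": {
  "motion": [
    [0, 0, 0, 0, 4, 0.4, 1],
    [0, 0, 0, 0, 7, 0.4, 1],
    [0, 0, 0, 0, 9.5, 0.4, 1],
    [0, 0, 0, 0, 11.5, 0.4, 1],
    [0, 0, 0, 0, 13.2, 0.4, 1],
    [0, 0, 0, 0, 14, 0.4, 1],
    [0, 0, 0, 0, 14, 0.4, 1],
    [0, 0, 0, 0, 14, 0.4, 1]
  ],
  "force": 60
}}

```text
time: 9.1
eef_pos: [0.5703, 0.215, 0.0904]
eef_rot: [-1.289, 1.073, -1.074]
contact_force: [0.2, 0.7, -0.8]
gripper_width: 1.003
```

Call:
{"fn": "jog_arm", "kwargs": {
  "motion": [
    [0, 0, 0, 0, 0, 0, -1],
    [0, 0, 0, 0, 0, 0, -1],
    [0, 0, 0, 0, 0, 0, -1],
    [0, 0, 0, 0, 0, 0, -1],
    [0, 0, 0, 0, 0, 0, -1],
    [0, 0, 0, 0, 0, 0, -1],
    [0, 0, 0, 0, 0, 0, -1],
    [0, 0, 0, 0, 0, 0, -1]
  ],
  "force": 60
}}

```text
time: 9.9
eef_pos: [0.5697, 0.2155, 0.0896]
eef_rot: [-1.29, 1.073, -1.073]
contact_force: [-0.2, -0.0, 0.5]
gripper_width: 0.312
```

```bash
python3 -c "
from h import *
st()"
```

```text
t 9.9 tcp [0.5697 0.2155 0.0896] y [-0. -0. -1.] z [ 0.983  0.182 -0.   ] head 10.5 F [-0.2 -0.   0.5] T [-0.08  0.05 -0.03] w 0.312 q [-0.55  0.52  0.15  1.77 -0.1   0.85 -0.17]
```

Call:
{"fn": "jog_arm", "kwargs": {
  "motion": [
    [0, 0, 0, 0, 0, 0, -1],
    [0, 0, 0, 0, 0, 0, -1],
    [0, 0, 0, 0, 0, 0, -1],
    [0, 0, 0, 0, 0, 0, -1],
    [0, 0, 0, 0, 0, 0, -1]
  ]
}}

```text
time: 10.4
eef_pos: [0.5697, 0.2154, 0.0896]
eef_rot: [-1.29, 1.073, -1.073]
contact_force: [-0.6, 0.7, -0.8]
gripper_width: 0.157
```

```bash
python3 -c "
from h import *
st()"
```

```text
t 10.4 tcp [0.5697 0.2154 0.0896] y [-0. -0. -1.] z [ 0.983  0.182 -0.   ] head 10.5 F [-0.6  0.7 -0.8] T [0.03 0.08 0.05] w 0.157 q [-0.55  0.52  0.15  1.77 -0.1   0.85 -0.17]
```

Call:
{"fn": "jog_arm", "kwargs": {
  "motion": [
    [0, 0, 0, 0, -0.5, 0, -1],
    [0, 0, 0, 0, -1.5, 0, -1],
    [0, 0, 0, 0, -3, 0, -1],
    [0, 0, 0, 0, -5, 0, -1],
    [0, 0, 0, 0, -7, 0, -1],
    [0, 0, 0, 0, -9, 0, -1],
    [0, 0, 0, 0, -11, 0, -1],
    [0, 0, 0, 0, -12, 0, -1]
  ]
}}

```text
time: 11.2
eef_pos: [0.5706, 0.2157, 0.2127]
eef_rot: [-1.287, 1.072, -1.074]
contact_force: [0.5, -0.4, -3.9]
gripper_width: 0.16
```

Call:
{"fn": "jog_arm", "kwargs": {
  "motion": [
    [0, 0, 0, -0.5, -2, 0, -1],
    [0, 0, 0, -1, -4, 0, -1],
    [0, 0, 0, -2, -6, 0, -1],
    [0, 0, 0, -3, -8, 0, -1],
    [0, 0, 0, -4, -9, 0, -1],
    [0, 0, 0, -4, -9, 0, -1]
  ]
}}

```text
time: 11.8
eef_pos: [0.5623, 0.257, 0.301]
eef_rot: [-1.288, 1.071, -1.071]
contact_force: [0.1, 0.5, -4.2]
gripper_width: 0.156
```

```bash
python3 -c "
from h import *
st()
save(robot.get_image('side'),'s4')"
```

```text
t 11.8 tcp [0.5623 0.257  0.301 ] y [ 0.002  0.002 -1.   ] z [0.983 0.184 0.002] head 10.6 F [ 0.1  0.5 -4.2] T [-0.05  0.03 -0.02] w 0.156 q [-0.63  0.34  0.17  1.52 -0.06  1.28 -0.27]
```

View pics/s4.png

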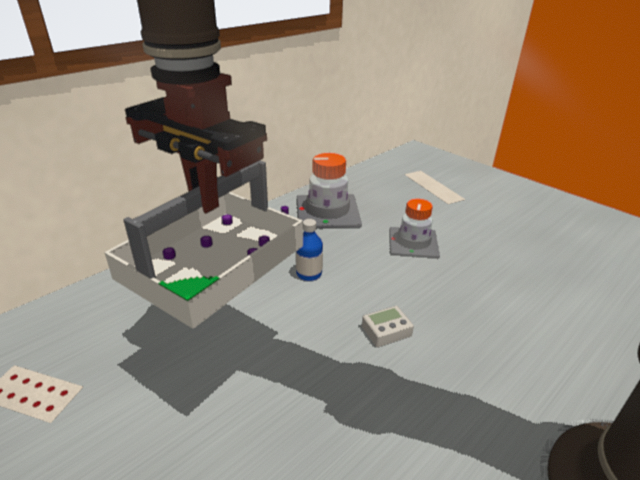

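The tray is up and level, with the caps still inside. I'll tilt first towards tray +y (tool +x turn), then towards +x (tool -z turn).

Call:
{"fn": "jog_arm", "kwargs": {
  "motion": [
    [0.05, 0, 0, 0, 0, 0, -1],
    [0.1, 0, 0, 0, 0, 0, -1],
    [0.16, 0, 0, 0, 0, 0, -1],
    [0.22, 0, 0, 0, 0, 0, -1],
    [0.28, 0, 0, 0, 0, 0, -1],
    [0.33, 0, 0, 0, 0, 0, -1],
    [0.35, 0, 0, 0, 0, 0, -1],
    [0.35, 0, 0, 0, 0, 0, -1]
  ]
}}

```text
time: 12.65
eef_pos: [0.5615, 0.2539, 0.2985]
eef_rot: [-1.012, 0.841, -1.2]
contact_force: [-0.5, 0.6, -3.8]
gripper_width: 0.155
```

Call:
{"fn": "jog_arm", "kwargs": {
  "motion": [
    [0, 0, 0, 0, 0, 0, -1],
    [0, 0, 0, 0, 0, 0, -1],
    [0, 0, 0, 0, 0, 0, -1],
    [0, 0, 0, 0, 0, 0, -1]
  ]
}}

```text
time: 13.05
eef_pos: [0.5627, 0.2547, 0.2995]
eef_rot: [-1.01, 0.84, -1.2]
contact_force: [-0.5, -0.1, -4.3]
gripper_width: 0.154
```

```bash
python3 -c "
from h import *
st()
save(np.hstack([cv2.resize(robot.get_image('wrist'),(400,300)),cv2.resize(robot.get_image('side'),(400,300))]),'ws5')"
```

```text
t 13.05 tcp [0.5627 0.2547 0.2995] y [ 0.337  0.062 -0.94 ] z [0.924 0.171 0.343] head 10.5 F [-0.5 -0.1 -4.3] T [-0.17  0.73 -0.02] w 0.154 q [-0.73  0.14  0.17  1.83  0.14  0.85 -0.46]
```

View pics/ws5.png

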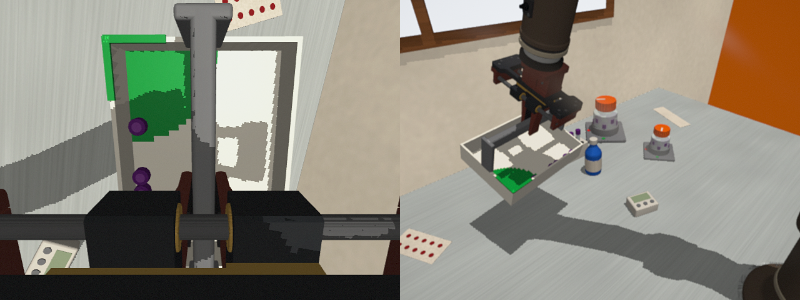

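The caps slid to the +y wall; the visible ones are at about (138,127) and (141,177). Now the second tilt.

Call:
{"fn": "jog_arm", "kwargs": {
  "motion": [
    [0, 0, -0.05, 0, 0, 0, -1],
    [0, 0, -0.1, 0, 0, 0, -1],
    [0, 0, -0.16, 0, 0, 0, -1],
    [0, 0, -0.22, 0, 0, 0, -1],
    [0, 0, -0.28, 0, 0, 0, -1],
    [0, 0, -0.34, 0, 0, 0, -1],
    [0, 0, -0.4, 0, 0, 0, -1],
    [0, 0, -0.43, 0, 0, 0, -1]
  ]
}}

```text
time: 13.95
eef_pos: [0.5622, 0.2566, 0.2991]
eef_rot: [-1.229, 0.636, -1.56]
contact_force: [-0.4, 1.1, -4.3]
gripper_width: 0.155
```

Call:
{"fn": "jog_arm", "kwargs": {
  "motion": [
    [0, 0, 0, 0, 0, 0, -1],
    [0, 0, 0, 0, 0, 0, -1],
    [0, 0, 0, 0, 0, 0, -1],
    [0, 0, 0, 0, 0, 0, -1],
    [0, 0, 0, 0, 0, 0, -1]
  ]
}}

```text
time: 14.45
eef_pos: [0.5627, 0.2543, 0.3]
eef_rot: [-1.227, 0.639, -1.561]
contact_force: [0.3, -0.2, -4.5]
gripper_width: 0.155
```

```bash
python3 -c "
from h import *
st()
save(robot.get_image('wrist'),'w6');save(robot.get_image('side'),'s6',(40,100,340,325),2.6)"
```

```text
t 14.45 tcp [0.5627 0.2543 0.3   ] y [ 0.382 -0.353 -0.854] z [0.924 0.17  0.343] head 10.4 F [ 0.3 -0.2 -4.5] T [0.79 0.84 0.03] w 0.155 q [-0.97  0.3   0.19  1.71  0.54  1.17 -0.9 ]
```

View pics/w6.png

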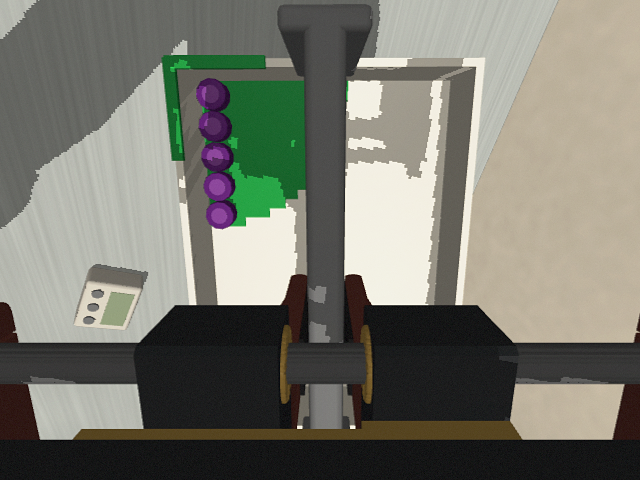

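View pics/s6.png

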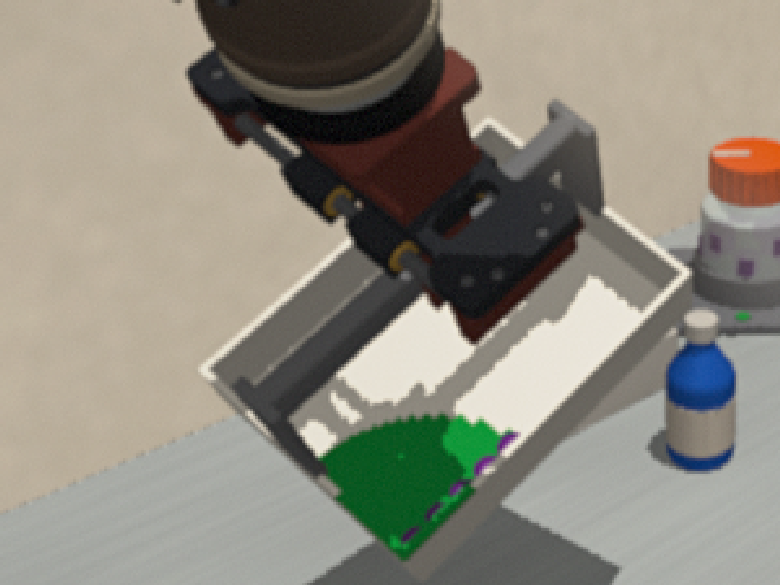

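All five caps lie in a row along the +y wall in the corner, from (212,95) to (221,215). I'll check for slip in the grip and the actual tilt and distances.

```bash
python3 -c "
from h import *
st()
# tray pose at grip
M0=Rdown(10.5);p0=np.array([.5697,.2154,.0896]);y=1.7527
Rt=R.from_euler('z',y).as_matrix();t0=np.array([.5702,.2140,0]);
S=robot.sense();M=R.from_rotvec(S['eef_rot']).as_matrix();p=S['eef_pos']
c=cal('wrist')
tw=lambda q:(p+M@(M0.T@(t0+Rt@np.array(q)-p0)))
names=dict(rimG=(.11,.08,.045),rimB=(.11,-.08,.045),corner=(.106,.076,.004),c0=(.097,.067,.016),c4=(.025,.067,.016),hend=(.11,0,.12))
for k,q in names.items(): print(k,tw(q).round(3),proj(tw(q),c).round(0),'side',proj(tw(q),'side').round(0))
A=M@M0.T@Rt; print('angles x,y to vertical',np.arccos(A[2,:]).round(3))
save(robot.get_image('top'),'t6')
for k in ['tube_rack','bottle','timer']: print(k,[(round(e['conf'],2),np.round(e['at'])) for e in robot.tip_of(k,'top')])
"
```

```text
t 14.55 tcp [0.5626 0.2545 0.2999] y [ 0.382 -0.353 -0.854] z [0.924 0.17  0.343] head 10.5 F [ 0.4 -0.7 -3.9] T [ 0.7   0.91 -0.04] w 0.152 q [-0.97  0.3   0.19  1.71  0.54  1.17 -0.9 ]
rimG [0.503 0.325 0.192] [[167.  62.]] side [[196. 314.]]
rimB [0.651 0.352 0.247] [[486.  62.]] side [[117. 240.]]
corner [0.523 0.308 0.16 ] [[202.  84.]] side [[202. 318.]]
c0 [0.527 0.305 0.177] [[212.  97.]] side [[201. 306.]]
c4 [0.528 0.239 0.205] [[220. 218.]] side [[237. 270.]]
hend [0.549 0.365 0.284] [[326.   9.]] side [[136. 254.]]
angles x,y to vertical [1.972 1.922 0.547]
tube_rack [(0.97, array([320., 172.]))]
bottle [(0.95, array([329., 229.]))]
timer [(0.86, array([323., 347.]))]
```

View pics/t6.png

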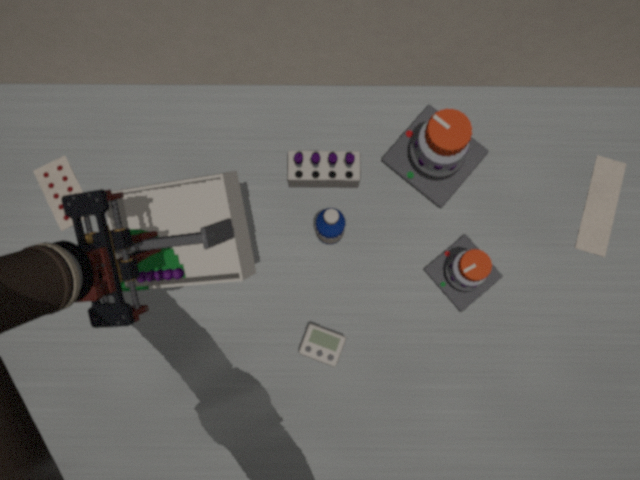

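Predicted points (rim 167,62; caps 212,97 and 220,218) match the picture within about 4 px, so nothing has slipped. Bystanders haven't moved, and the lid pointer is at about 121°, at the open stop. I'll let it settle, then hand in.

Call:
{"fn": "jog_arm", "kwargs": {
  "motion": [
    [0, 0, 0, 0, 0, 0, -1],
    [0, 0, 0, 0, 0, 0, -1],
    [0, 0, 0, 0, 0, 0, -1],
    [0, 0, 0, 0, 0, 0, -1],
    [0, 0, 0, 0, 0, 0, -1]
  ],
  "force": 60
}}

```text
time: 15.25
eef_pos: [0.5625, 0.2548, 0.2996]
eef_rot: [-1.228, 0.638, -1.561]
contact_force: [-0.2, -0.8, -4.7]
gripper_width: 0.155
```

```bash
python3 -c "
from h import *
st(); print(robot.close_job())"
```

```text
t 15.25 tcp [0.5625 0.2548 0.2996] y [ 0.382 -0.353 -0.854] z [0.924 0.171 0.343] head 10.5 F [-0.2 -0.8 -4.7] T [ 0.74  0.87 -0.08] w 0.155 q [-0.97  0.3   0.19  1.71  0.54  1.17 -0.9 ]
the job is handed in; nothing more can be done
None
```

I opened the jar lid to its stop, then lifted the tray by its handle and tilted it. I handed the job in at 15.3 s, still holding the tray with 60 N; no verdict was reported.

My last checks before handing in:
- **Lid:** the turning moment rose sharply at the stop, and the pointer lines up with the green dot at about 121° in the world frame.
- **Tray:** it is tilted about 31°, with its two sides sloping about 23° and 20° down to the green corner. That corner is about 160 mm above the worktop. The tray has not slipped in the grip: predicted points match the wrist picture to about 4 px.
- **Caps:** all five lie touching in a row along the wall from the green corner. The farthest is an estimated 82 mm from the corner point, against the 95 mm limit, so it sits near the edge of the patch.
- **Rack, bottle and timer:** the network's pixel positions are within a few pixels of the first picture, and they look unmoved.

No check failed. The network's point for the tray handle was about 5 mm off, so I used my own fit and the wrist picture instead.

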